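White calibration of a bench colour meter

TASK

Calibrate the colour meter on its white reference tile. Take the tile from its slanted stand and stand it upright on its short edge on the meter's ledge, square and close against the round measuring port, and let go of it; then slide the dust cover on the sloped panel fully to the right, press the calibration key under it fully down for a moment, and slide the cover fully closed again. The tile stays parked upright before the port; do not knock it over and do not disturb the other things on the bench.

Things in the scene. Friction and masses are not known exactly. Their poses are not given: they have to be found in the camera images.
- meter: Colour meter, white and grey housing 200 deep (x) x 260 wide (y) mm, fixed. Origin: middle of its underside; x points from its front to its back, y to its left, z up. Base plate 12 mm high over the whole footprint; its bare front left is the sample ledge. Left part (y 38 to 130 mm): optical head 126 mm high, front at x = -25 mm. Right part (y -128 to 15 mm): sloped control panel.
- panel_front (a point): Middle of the lower front edge of the control panel, 25 mm over the bench. From here the panel rises 30 degrees towards the back, to z = 83 mm at the foot of the display tower, 100 mm further back. The panel's outward normal is (-0.5, 0, 0.866) in meter's axes (also this point's). Panel and tower belong to meter.
- tower_edge (a point): Middle of the upper front edge of the display tower, 190 mm over the bench; the tower is upright, 170 mm wide, right behind the panel; a thin hood at its top reaches 18 mm further forward. The key lies only 27 mm in front of the tower, so a tool coming straight down meets tower or hood: lean it back 25 to 30 degrees, about square to the panel. Axes as meter.
- port (a point): Centre of the round flat front face of the measuring port: a black snout 44 mm in diameter with a 30 mm dark opening, standing 27 mm out from the head, its centre 38 mm above the ledge. Axes as meter; the face looks to -x. The tile is wider than the snout, so its side edges stay free for fingers (45 mm to the panel's side).
- ledge (a point): Point on the ledge's top, 12 mm over the bench, where the middle of the tile's lower edge stands when the tile touches the port's face (7 mm in front of the face). Axes as meter.
- tile_stand: Small metal stand, fixed, on the front left or front right of the bench. It holds the tile leaning back 35 degrees from upright, top towards the stand's +x. Base 90 x 50 x 8 mm; lip and back board are 40 mm wide, narrower than the tile, so the tile's side edges are free. The tile only rests on it: lift it up and out. Origin under the base.
- ref_tile: White ceramic reference tile in a thin metal frame, 14 mm thick (its x), 56 mm wide (its y), 80 mm tall (its z), 0.1 to 0.18 kg, both faces alike. Origin: middle of its lower edge face (56 x 14 mm); z points up along the tile. On the stand z leans 35 degrees towards the stand's +x; upright, z is vertical. It can be pinched across its 56 mm width by the side edges.
- tile_mid (a point): Centre of the tile, 40 mm from its lower edge. Axes as ref_tile.
- dust_cover (a joint): Sliding white cover, 46 x 48 mm, between two metal rails over the calibration key, m. 0 = fully closed; grows as it slides to the meter's right (-y of the meter), 0.050 = fully open at the stop. It moves level, across the slope, stays where it is left and takes about 1.5 N to move. It may start a few mm open.
- cover_fin (a point): Middle of the top of the upright grip fin on the cover: 10 mm thick along the sliding direction, 30 mm long up the slope, 18 mm high over the cover plate (top 30 mm above the panel). Local axes: z panel's outward normal, y the meter's left, x up the slope. The fin is 15 mm right of the middle of the 48 mm wide plate. Two rails 15 mm high run beside it, 44 mm apart.
- cal_key (a joint): Round calibration key, m. 0 = up, 0.005 = fully down; spring, about 1.6 N to start and 5.6 N at the bottom.
- key_top (a point): Centre of the key's round top, 21 mm in diameter, 7 mm above the panel when up, midway between the rails. It is pressed along the panel normal (local -z; axes as cover_fin). The closed cover hides it; with the cover fully open the plate's edge is 26 mm and the fin 60 mm to the right of its centre.
- tape_roll: Roll of tape, 98 mm across, 25 mm high, bystander. Origin under its middle.
- timer: Small lab timer, 60 x 66 x 25 mm, bystander.
- dropper_bottle: Small dropper bottle, 25 mm across, 68 mm high, bystander.
- marker_0: Marker pen lying on the bench, bystander.

How it is judged (in metres and radians):
On the way, in this order (a step that is already met when the one before it is completed fails the run):
1. the tile stands upright on the ledge, square and close against the port, released (angle between ref_tile's own z axis and vertical below 0.07 rad and angle between the x axis of ref_tile and the x axis of meter, either way round below 0.122 rad and x of tile_mid in the frame of port between -0.014 and -0.004 m and y of tile_mid in the frame of port between -0.01 and 0.01 m and z of tile_mid in the frame of port between -0.002 and 0.006 m and contact force between the fingers and ref_tile below 0.2 N), for 0.3 s.
2. the dust cover is fully open, the tile still in its place (value of joint dust_cover above 0.044 m and angle between ref_tile's own z axis and vertical below 0.07 rad and angle between the x axis of ref_tile and the x axis of meter, either way round below 0.122 rad and x of tile_mid in the frame of port between -0.014 and -0.004 m and y of tile_mid in the frame of port between -0.01 and 0.01 m and z of tile_mid in the frame of port between -0.002 and 0.006 m), for 0.1 s.
3. the key is pressed fully down with the cover open and the tile in its place (all of step 2 and value of joint cal_key above 0.004 m), for 0.1 s.
4. the cover is fully closed again, the key up (value of joint dust_cover below 0.004 m and value of joint cal_key below 0.001 m), for 0.2 s.
At the end, for the whole second after the job is handed in: The tile stands at rest and released on the ledge within 4 degrees of upright, its faces within 7 degrees of square to the port, its centre within 10 mm of the port's centre sideways and its face no more than 7 mm from the port; the dust cover is within 4 mm of fully closed and the key is up (all of step 4 and angle between ref_tile's own z axis and vertical below 0.07 rad and angle between the x axis of ref_tile and the x axis of meter, either way round below 0.122 rad and x of tile_mid in the frame of port between -0.014 and -0.004 m and y of tile_mid in the frame of port between -0.01 and 0.01 m and z of tile_mid in the frame of port between -0.002 and 0.006 m and linear speed of ref_tile below 0.02 m/s); the robot touches nothing.
It fails at once if the tile is knocked or dropped flat (angle between ref_tile's own z axis and vertical above 1.2 rad).
It fails at once if a bystander is shifted by more than 20 mm (distance of any of tape_roll, timer, dropper_bottle, marker_0 from where it was at the start of the episode above 0.02 m).
It also fails if it takes over 64 s, if anything falls off the work surface, if the arm or the gripper's body presses on something with over 40 N, if the wrist force passes 120 N, or if a joint passes its speed limit or range.

ROBOT

A 7-joint arm with a two-finger parallel gripper is mounted at the origin on a cart in front of the work surface, level with it; the furniture and walls round the work are solid. World frame = base frame: x ahead of the robot, y to its left, z up, the work surface at z = 0. Lengths are in mm, angles in degrees, forces in N, time in s.
With the tool pointing down it reaches from about 400 to 875 mm from the base axis. Payload 4.4 kg.
Tool frame: the origin (TCP) lies between the finger pads; the fingertips stand env.tip_reach ahead of it and the grasp point (between the pads) is the TCP (env.tip_reach is the distance from the TCP to the fingertips, in mm); z points along the fingers, y is the line along which they close (so a half turn about z gives the same grasp; the last joint's range is limited). The gripper opens to 85 mm and grips with 20 to 120 N. Pads are 22 mm wide; open, the fingers measure 114 mm over their backs; the gripper's body (76 mm by 85 mm) begins 54 mm behind the grasp point. The pads swing forward as they close: fully open they stand 13 mm farther back than shut.
Start: joints at [-70.061, 36.005, 2.206, 86.941, -1.547, 57.084, -1.146], TCP at [261.338, 595.164, 250.313] pointing down, gripper open.
Joint ranges: [-175.42, 175.42], [-21.48, 121.26], [-71.46, 75.88], [10.55, 141.38], [-63.04, 243.04], [13.31, 113.54], [-168.57, 168.57]. Speed limits (degrees/s): [147.25, 147.25, 180, 180, 180, 180, 180].

INTERFACE

Orientations are given as [roll, pitch, yaw] about the fixed x, y, z axes, in that order (R = Rz(yaw) Ry(pitch) Rx(roll)).
In Python, from station import env gives the robot as it stands.
- The arm moves only by the tool servo_tool, never from a script. Its argument "increments" is a list of rows, each a list of 5 numbers: the finger opening in mm, from 0 to 85.4, then the shift along the tool's x, y, z in mm, then the turn about the tool's z in rad. A call has 1 to 10 rows; each row is the pose to reach, as a shift and turn from the pose commanded when the call began, along the tool's axes at that moment; what a row does not reach only later rows make up. A row lasts 1/12 s, in which the tool goes at most 41.7 mm and 7.16 degrees, less where a joint would pass 70% of its speed; a pose out of reach is approached as far as the arm can. A call with a gripper value outside its range is refused whole. The fingers move at their own pace and stop on an object; the grip force is fixed at half the most. Time passes only in rows, so rows that repeat a pose let the fingers close. It gives the time, the measured TCP pose, the force, the opening and the grip force at its end, in the units of the state.
- env.state(): the state, without advancing time (a new reading comes with each control period).
- env.grab_frame(name): name is "side" or "top"; returns a dict with "frame" (400x640x3 uint8, blue, green, red), "fov_y" (degrees; the focal length in pixels is half the picture's height over the tangent of half this angle, whatever the lens; pixels are square), "cx", "cy" (the principal point, pixels), "world_to_cam" (4x4, takes a point from world to camera coordinates). Camera axes: x right, y up, looking along -z (the intrinsics and any distortion apply to the point x, -y, -z); pixel columns grow to the right and rows downward; lengths in mm; the calibration is good to about 2 mm. A picture is of the moment at which its call begins. There is no depth.
- env.close_job(): hands the job in; it is judged then, once.
The state is a dict: "time": time; "q": joint angles; "joint_velocities": joint speeds; "joint_efforts": joint torques, N m; "ee_pos": TCP position; "tcp_rot": TCP orientation; "contact_force": force on the tool from outside, world axes, zero at the start; "torque": the same for the moment, N m; "width": finger opening in mm; "grip_force": force on a finger pad.
Only numpy, scipy, OpenCV 4.12 (cv2) and the standard library are available. Lean on these libraries where they do the work, as an engineer would, in place of code of your own. Each camera call takes 0.05 s, during which the arm holds its last target. There are 200 camera calls.

## Working session

There is one attempt and no reset: what is moved stays moved. The work goes in short steps, Python scripts to look and compute and a tool call to move; the robot and the scene stay as the last step left them, time stands still between calls to the robot, and variables do not carry over. Pictures are saved under pics/ and viewed, at most 10 in all, crops included, and the job is handed in when it is done.

Besides the shell and the picture viewer there is one more tool, called after "Request:" as name(argument=value, ...), one argument or row to a line, values as JSON. servo_tool: Moves the arm, as the interface text tells. Its arguments: {"type":"object","properties":{"increments":{"type":"array","items":{"type":"array","items":{"type":"number"}}}},"required":["increments"]}

```bash
mkdir -p pics; python3 - <<'E'
from station import env
import cv2,numpy as np
print(env.state(),env.tip_reach)
for n in("side","top"):
    f=env.grab_frame(n); cv2.imwrite(f"pics/{n}0.png",f["frame"]); print({k:v for k,v in f.items() if k!="frame"})
E
ls
```

```text
{'time': 0.0, 'q': array([-70.0604638 ,  36.06048696,   2.20063676,  86.99756861,
        -1.54761377,  57.08350265,  -1.14726898]), 'joint_velocities': array([-0.01157447, -0.01278449,  0.04865469,  0.02714736, -0.02753709,
       -0.03094196, -0.01468127]), 'joint_efforts': array([ 1.08665154e-03, -5.63397431e+01,  1.22664135e+00, -1.93442971e+01,
        1.10353640e-02,  1.06535133e-02,  1.37631875e-05]), 'ee_pos': array([261.07579614, 594.60336927, 249.36191195]), 'tcp_rot': array([-1.79888050e+02, -5.92557819e-05,  1.56290230e+02]), 'contact_force': array([-0.03743272,  0.73874953, -0.70561448]), 'torque': array([-0.02716703, -0.01326268, -0.01521023]), 'grip_force': 0.0, 'width': 85.69544477497344} 19.0
{'fov_y': 44.440025283060656, 'cx': 312.3171604372079, 'cy': 199.95120640769613, 'world_to_cam': array([[-7.67414935e-01, -6.41147273e-01, -2.11944902e-03,
         4.12028583e+02],
       [ 5.33953430e-01, -6.40933255e-01,  5.51451083e-01,
        -3.62715708e+02],
       [-3.54919783e-01,  4.22060110e-01,  8.34204538e-01,
        -9.25885474e+02],
       [ 0.00000000e+00,  0.00000000e+00,  0.00000000e+00,
         1.00000000e+00]])}
{'fov_y': 51.875134465865145, 'cx': 321.53344642899714, 'cy': 208.90001362135882, 'world_to_cam': array([[-2.71524809e-02, -9.99622602e-01, -4.17095526e-03,
         1.91372274e+01],
       [ 9.85010239e-01, -2.74661308e-02,  1.70295159e-01,
        -5.55526219e+02],
       [-1.70345450e-01,  5.15502402e-04,  9.85384271e-01,
        -1.07054784e+03],
       [ 0.00000000e+00,  0.00000000e+00,  0.00000000e+00,
         1.00000000e+00]])}
pics
```

View pics/side0.png

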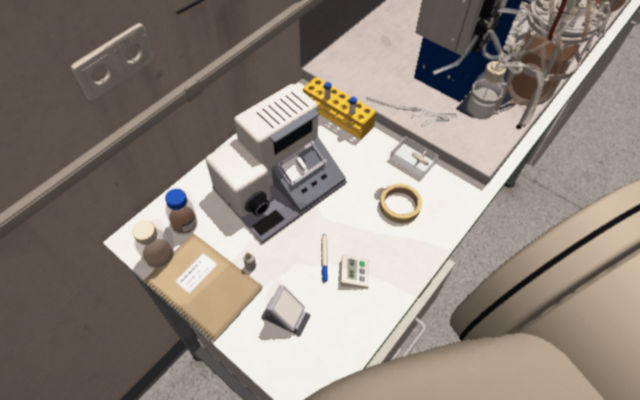

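View pics/top0.png

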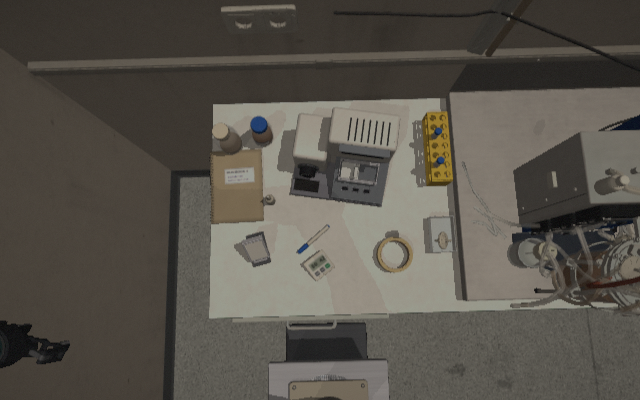

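```bash
cat > h.py <<'E'
import cv2,numpy as np
from station import env
def cam(n):
    f=env.grab_frame(n); f["f"]=200/np.tan(np.radians(f["fov_y"]/2)); return f
def proj(f,P):
    P=np.atleast_2d(P); T=f["world_to_cam"]; c=P@T[:3,:3].T+T[:3,3]
    return np.c_[f["cx"]-f["f"]*c[:,0]/c[:,2], f["cy"]+f["f"]*c[:,1]/c[:,2]]
def ray(f,uv):
    T=f["world_to_cam"];R=T[:3,:3]; o=-R.T@T[:3,3]
    d=R.T@np.array([(uv[0]-f["cx"])/f["f"],-(uv[1]-f["cy"])/f["f"],-1]); return o,d/np.linalg.norm(d)
def onz(f,uv,z):
    o,d=ray(f,uv); return o+d*(z-o[2])/d[2]
def tri(fs,uvs):
    A=0;b=0
    for f,uv in zip(fs,uvs):
        o,d=ray(f,uv);M=np.eye(3)-np.outer(d,d);A=A+M;b=b+M@o
    return np.linalg.solve(A,b)
def crop(f,x,y,w,h,s):
    im=f["frame"][y:y+h,x:x+w]; im=cv2.resize(im,None,fx=s,fy=s,interpolation=cv2.INTER_CUBIC)
    for i in range(0,w,10):
        cv2.putText(im,str(x+i),(i*s,8),0,.3,(0,0,255),1); cv2.line(im,(i*s,10),(i*s,14),(0,0,255),1)
    for i in range(0,h,10):
        cv2.putText(im,str(y+i),(0,i*s+4),0,.3,(0,0,255),1); cv2.line(im,(20,i*s),(24,i*s),(0,0,255),1)
    return im
E
python3 - <<'E'
from h import *
t=cam("top");s=cam("side")
a=crop(t,285,100,120,110,5); cv2.imwrite("pics/c1.png",a)
b=crop(s,200,80,150,165,5)[:,:]; b=cv2.resize(crop(s,200,80,150,160,5),(560,597)); 
c=np.zeros((600,800,3),np.uint8); c[:597,:560]=b
d=crop(s,255,280,60,60,4);c[:240,560:800]=d
e=crop(t,235,220,60,60,4);c[300:540,560:800]=e
cv2.imwrite("pics/c2.png",c)
E
```

```text
(no output)
```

View pics/c1.png

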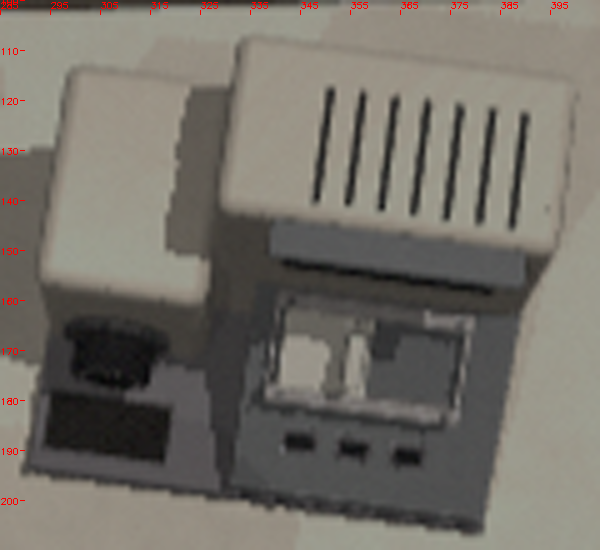

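View pics/c2.png

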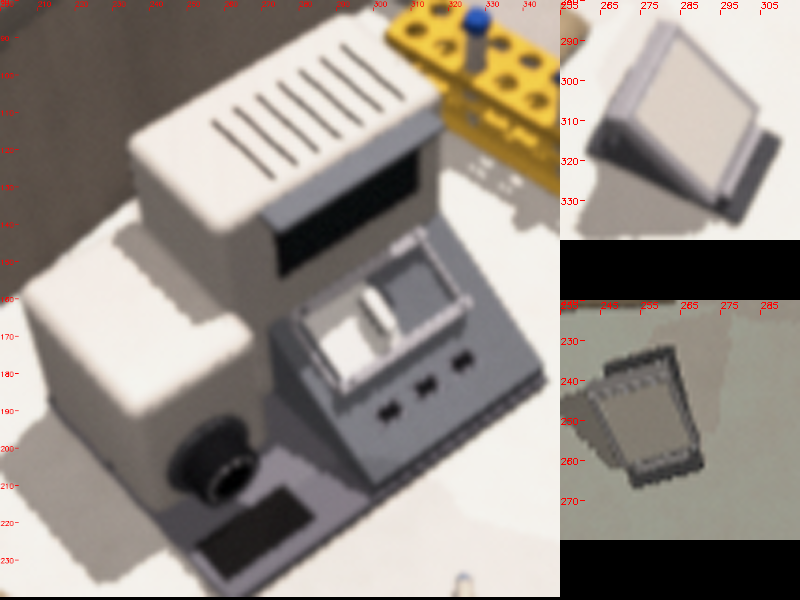

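```bash
cat > fit.py <<'E'
from h import *
from scipy.optimize import least_squares
t=cam("top");s=cam("side")
T=lambda u,v:(285+u/5,100+v/5)
S=lambda u,v:(200+u/3.733,80+v/3.733)
M=[(t,(-100,130,12),T(25,468)),(t,(-100,-130,6),T(483,530)),(t,(-25,130,124),T(42,278)),(t,(-25,38,124),T(206,302)),(t,(100,130,124),T(68,70)),
(s,(-25,130,124),S(135,414)),(s,(-25,38,124),S(251,333)),(s,(100,130,124),S(25,290)),(s,(-100,130,6),S(228,598)),(s,(-100,-130,6),S(547,382))]
def fitp(M,x0):
    def r(p):
        c,n=np.cos(p[2]),np.sin(p[2]); R=np.array([[c,-n,0],[n,c,0],[0,0,1]])
        return np.concatenate([(proj(f,R@np.array(P)+[p[0],p[1],0])[0]-uv) for f,P,uv in M])
    o=least_squares(r,x0,loss="soft_l1"); print(o.x[:2],np.degrees(o.x[2]));print(o.fun.reshape(-1,2).round(1).tolist()); return o.x
m=fitp(M,[650,0,-.1])
def inm(P): 
    d=P-np.r_[m[:2],0];c,n=np.cos(m[2]),np.sin(m[2]);return np.array([c*d[0]+n*d[1],-n*d[0]+c*d[1],d[2]]).round(1)
fin=tri([t,s],[T(358,362),S(377,311)]);print("fin",fin,inm(fin))
# panel top front-left corner, port
for a,b in [((228,488),(375,490)),((113,365),(222,478))]:
    P=tri([t,s],[T(*a),S(*b)]);print(P,inm(P))
# tile: front-face corners in stand frame, lower edge at height unknown h0 along with pose
D=lambda u,v:(255+(u-560)/4,280+v/4)
E=lambda u,v:(235+(u-560)/4,220+(v-300)/4)
# base corners z=8/0
B=[(s,(-25,45,8),D(738,225)),(s,(-25,-45,8),D(780,138)),(t,(-25,45,8),E(702,466)),(t,(-25,-45,8),E(672,346)),(t,(25,-45,8),E(606,368))]
b=fitp(B,[450,150,1.8])
# sides px->
for n,a,c in[("toplow",(592,390),(594,122))]: pass
E
python3 fit.py
```

```text
[685.15781922 -53.46440834] -9.684879990131195
[[0.1, -0.0], [-0.4, 0.7], [-2.3, 0.9], [0.1, 0.9], [-0.2, -2.6], [-1.0, -0.2], [2.5, -1.1], [-4.4, -2.3], [0.6, 1.3], [0.4, -2.0]]
fin [648.29821513 -93.08196107  75.39069221] [-29.7 -45.3  75.4]
[593.33430839 -23.10994908   9.14983804] [-95.6  14.5   9.1]
[661.59072845  39.85911423  30.2258566 ] [-38.9  88.   30.2]
[451.04122309 207.03162001] 70.43332273894113
[[1.6, -0.1], [-30.4, -15.1], [-18.1, 7.5], [0.2, 6.5], [-0.2, -4.5]]
```

```bash
python3 - <<'E'
import re
x=open('fit.py').read()
x=x.replace("(t,(100,130,124),T(68,70)),","(t,(-100,15,12),T(228,490)),(s,(-100,15,12),S(372,494)),").replace("(s,(100,130,124),S(25,290)),","")
i=x.index("# base corners"); x=x[:i]+'''B=[(s,(-45,25,6),D(738,225)),(s,(-45,-25,8),D(780,138)),(t,(-45,25,8),E(632,485)),(t,(-45,-25,8),E(702,464)),(t,(45,25,8),E(606,368)),(t,(45,-25,8),E(672,346))]
b=fitp(B,[450,150,.2])
R=lambda a:np.array([[np.cos(a),-np.sin(a),0],[np.sin(a),np.cos(a),0],[0,0,1]])
bw=lambda P:R(b[2])@np.array(P)+[b[0],b[1],0]
mw=lambda P:R(m[2])@np.array(P)+[m[0],m[1],0]
print("fin exp",mw((-38.5,-45,95)),proj(t,mw((-38.5,-45,95))),T(358,362),proj(s,mw((-38.5,-45,95))),S(377,311))
print("port",mw((-52,88,50)),[((p-[285,100])*5).round() for p in proj(t,mw((-52,88,50)))],[((p-[200,80])*3.733).round() for p in proj(s,mw((-52,88,50)))])
# tile corners: top edge front-face & bottom edge front-face
for n,a,c in[("top +y",(597,395),(625,130)),("top -y",(668,372),(678,28)),("bot -y",(692,450),(758,108)),("bot +y",(635,472),(715,203))]:
    P=tri([t,s],[E(*a),D(*c)]);print(n,P,R(-b[2])@(P-np.r_[b[:2],0]))
'''
open('fit.py','w').write(x)
E
python3 fit.py
```

```text
[686.61354738 -53.25621093] -9.804046780733914
[[-0.1, -0.6], [-0.6, 0.3], [-2.4, 0.3], [-0.0, 0.4], [-0.4, 0.7], [0.8, -0.7], [-1.6, -0.6], [1.9, -1.4], [-0.1, 1.0], [-0.1, -2.2]]
fin [648.29821513 -93.08196107  75.39069221] [-31.  -45.8  75.4]
[593.33430839 -23.10994908   9.14983804] [-97.1  13.8   9.1]
[661.59072845  39.85911423  30.2258566 ] [-40.5  87.5  30.2]
[454.11312115 183.99490949] 12.312156508479157
[[-0.2, -1.2], [0.9, -1.1], [-0.7, 1.1], [-0.5, 2.0], [-1.1, -1.3], [-0.1, -0.1]]
fin exp [641.01324683 -91.04328     95.        ] [[356.49270545 173.10326306]] (356.6, 172.4) [[302.75743387 160.21565185]] (300.9911599249933, 163.31100991159923)
port [650.35752253  42.31313908  50.        ] [array([108., 377.])] [array([229., 473.])]
top +y [465.32326679 211.76168291  55.44246761] [16.87323866 24.73772198 55.44246761]
top -y [476.26495724 161.15279699  73.69913465] [ 16.77155256 -27.04035817  73.69913465]
bot -y [429.62175184 152.9648686   26.23281653] [-30.54485048 -25.09387809  26.23281653]
bot +y [4.18775887e+02 1.96995781e+02 1.58229519e-03] [-3.17522145e+01  2.02370859e+01  1.58229519e-03]
```

```bash
cat >> h.py <<'E'
def go(x,y,z,psi=None,st=None):
    "tool-axis shift to reach world x,y,z and yaw psi, from the measured pose"
    st=st or env.state(); p=st["ee_pos"]; a=np.radians(st["tcp_rot"][2]); d=np.array([x,y,z])-p
    c,s=np.cos(a),np.sin(a)
    tr=0 if psi is None else -((psi-st["tcp_rot"][2]+180)%360-180)
    print("t",round(st["time"],1),"p",p.round(1),"rpy",st["tcp_rot"].round(1),"F",st["contact_force"].round(1),"w",round(st["width"],1),"q7",st["q"][6].round())
    print("shift",np.round([c*d[0]+s*d[1],s*d[0]-c*d[1],-d[2]],1),"turn",round(np.radians(tr),3))
E
```

Request:
servo_tool(
  increments=[
    [85, -31, -26, 0, 0.12],
    [85, -63, -53, 0, 0.24],
    [85, -94, -80, 0, 0.36],
    [85, -126, -106, 0, 0.48],
    [85, -158, -132, 0, 0.6],
    [85, -189, -159, 0, 0.72],
    [85, -220, -185, 0, 0.84],
    [85, -252, -212, 0, 0.96],
    [85, -284, -238, 0, 1.08],
    [85, -315, -265, 0, 1.2],
  ],
)

```text
time: 1.23
ee_pos: [444.0, 224.2, 250.7]
tcp_rot: [179.9, -0.0, 87.2]
contact_force: [0.8, -0.2, 0.5]
width: 84.8
grip_force: 0.0
```

Request:
servo_tool(
  increments=[
    [85, 0, 0, 0, 0.12],
    [85, 0, 0, 0, 0.24],
    [85, 0, 0, 0, 0.36],
    [85, 0, 0, 0, 0.48],
    [85, 0, 0, 0, 0.6],
    [85, 0, 0, 0, 0.72],
    [85, 0, 0, 0, 0.84],
    [85, 0, 0, 0, 0.96],
    [85, 0, 0, 0, 1.08],
    [85, 0, 0, 0, 1.2],
  ],
)

```text
time: 2.07
ee_pos: [443.2, 226.1, 250.5]
tcp_rot: [-180.0, -0.0, 18.5]
contact_force: [0.1, 0.1, -0.4]
width: 85.2
grip_force: 0.0
```

```bash
python3 -c "
from h import *
go(463.5,184.5,120,12.3)"
```

```text
t 2.1 p [443.2 226.1 250.5] rpy [-180.    -0.    18.5] F [ 0.1  0.1 -0.4] w 85.2 q7 -75.0
shift [  6.1  45.9 130.5] turn 0.108
```

Request:
servo_tool(
  increments=[
    [85, 1, 9, 26, 0.03],
    [85, 2, 18, 52, 0.06],
    [85, 4, 28, 78, 0.09],
    [85, 5, 37, 104, 0.108],
    [85, 6, 46, 130, 0.108],
    [85, 6, 46, 140, 0.108],
    [85, 6, 46, 140, 0.108],
  ],
)

```text
time: 2.65
ee_pos: [462.4, 183.7, 108.6]
tcp_rot: [180.0, 0.2, 12.5]
contact_force: [0.0, 1.2, 0.1]
width: 84.9
grip_force: 0.0
```

```bash
python3 - <<'E'
from h import *
go(463.5,184.5,64,12.3)
t=cam("top");s=cam("side")
c=np.zeros((400,800,3),np.uint8); c[:,:400]=crop(s,230,265,100,100,4); c[:,400:]=crop(t,205,190,100,100,4)
cv2.imwrite("pics/g1.png",c)
E
```

```text
t 2.6 p [462.4 183.7 108.6] rpy [180.    0.2  12.5] F [0.  1.2 0.1] w 84.9 q7 -63.0
shift [ 1.2 -0.6 44.6] turn 0.004
```

View pics/g1.png

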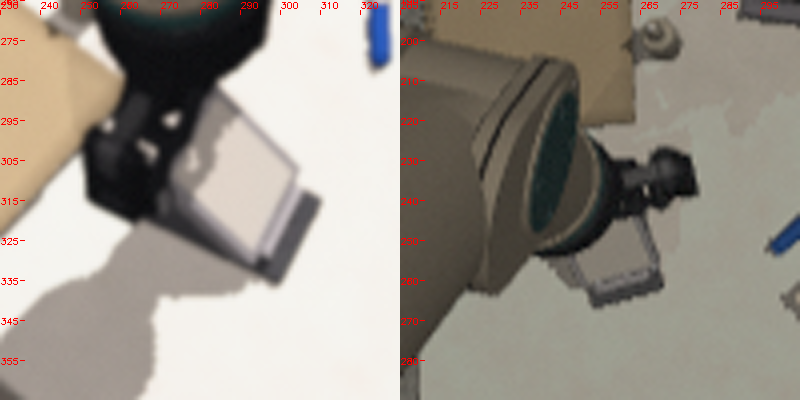

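Request:
servo_tool(
  increments=[
    [85, 1, -1, 15, 0],
    [85, 1, -1, 30, 0],
    [85, 1, -1, 44, 0],
    [85, 1, -1, 44, 0],
    [50, 1, -1, 44, 0],
    [50, 1, -1, 44, 0],
    [50, 1, -1, 44, 0],
    [50, 1, -1, 44, 0],
    [50, 1, -1, 44, 0],
    [50, 1, -1, 44, 0],
  ],
)

```text
time: 3.58
ee_pos: [465.3, 186.0, 68.0]
tcp_rot: [-179.9, -0.1, 12.6]
contact_force: [-0.9, 0.3, 6.7]
width: 55.3
grip_force: 62.5
```

```bash
python3 - <<'E'
from h import *
go(463.5,184.5,64,12.3)
s=cam("side");t=cam("top")
c=np.zeros((400,800,3),np.uint8); c[:,:400]=crop(s,230,265,100,100,4); c[:,400:]=crop(t,205,190,100,100,4)
cv2.imwrite("pics/g2.png",c)
E
```

```text
t 3.6 p [465.3 186.   68. ] rpy [-1.799e+02 -1.000e-01  1.260e+01] F [-0.9  0.3  6.7] w 55.3 q7 -59.0
shift [-2.1  1.   4. ] turn 0.006
```

View pics/g2.png

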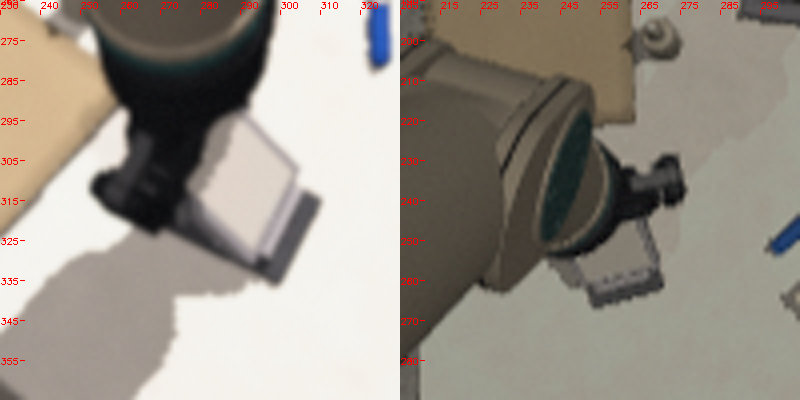

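Request:
servo_tool(
  increments=[
    [50, 0, 0, -10, 0],
    [50, 0, 0, -30, 0],
    [50, 0, 0, -55, 0],
    [50, 0, 0, -85, 0],
    [50, 0, 0, -115, 0],
    [50, 0, 0, -120, -0.1],
    [50, 0, 0, -120, -0.22],
    [50, 0, 0, -120, -0.34],
    [50, 0, 0, -120, -0.46],
    [50, 0, 0, -120, -0.58],
  ],
)

```text
time: 4.52
ee_pos: [464.3, 185.4, 187.6]
tcp_rot: [180.0, -0.0, 46.2]
contact_force: [-0.6, 0.1, -1.1]
width: 55.1
grip_force: 63.7
```

Request:
servo_tool(
  increments=[
    [50, 0, 0, 0, -0.12],
    [50, 0, 0, 0, -0.24],
    [50, 0, 0, 0, -0.36],
    [50, 0, 0, 0, -0.48],
    [50, 0, 0, 0, -0.6],
    [50, 0, 0, 0, -0.72],
    [50, 0, 0, 0, -0.84],
    [50, 0, 0, 0, -0.96],
    [50, 0, 0, 0, -1.08],
    [50, 0, 0, 0, -1.17],
  ],
)

```text
time: 5.35
ee_pos: [464.5, 184.9, 187.4]
tcp_rot: [180.0, 0.1, 113.2]
contact_force: [0.3, -0.7, -1.5]
width: 55.6
grip_force: 63.7
```

Request:
servo_tool(
  increments=[
    [50, 0, 0, 0, -0.12],
    [50, 0, 0, 0, -0.24],
    [50, 0, 0, 0, -0.36],
    [50, 0, 0, 0, -0.48],
    [50, 0, 0, 0, -0.6],
    [50, 0, 0, 0, -0.72],
    [50, 0, 0, 0, -0.84],
    [50, 0, 0, 0, -0.95],
    [50, 0, 0, 0, -1.0],
    [50, 0, 0, 0, -1.0],
  ],
)

```text
time: 6.18
ee_pos: [464.6, 184.6, 187.2]
tcp_rot: [-179.9, 0.1, 170.2]
contact_force: [-1.0, -0.4, -1.9]
width: 55.0
grip_force: 63.7
```

```bash
cat >> h.py <<'E'
def gm(x,y,z,psi=None):
    "same, target in meter coordinates"
    a=np.radians(-9.8);c,s=np.cos(a),np.sin(a)
    d=env.state()["ee_pos"]-np.r_[686.6,-53.3,0]; print("meter-frame now",np.round([c*d[0]+s*d[1],-s*d[0]+c*d[1],d[2]],1))
    go(686.6+c*x-s*y,-53.3+s*x+c*y,z,None if psi is None else psi-9.8)
E
python3 -c "
from h import *
gm(-130,88,150,180)
s=cam('side');t=cam('top')
c=np.zeros((400,800,3),np.uint8); c[:,:400]=crop(s,200,245,100,100,4); c[:,400:]=crop(t,205,190,100,100,4)
cv2.imwrite('pics/g3.png',c)"
```

```text
meter-frame now [-259.3  196.7  187.2]
t 6.2 p [464.6 184.6 187.2] rpy [-1.799e+02  1.000e-01  1.702e+02] F [-1.  -0.4 -1.9] w 55.0 q7 49.0
shift [-129.3 -108.6   37.2] turn -0.001
```

Request:
servo_tool(
  increments=[
    [50, -18, -15, 0, 0],
    [50, -36, -31, 0, 0],
    [50, -55, -46, 5, 0],
    [50, -74, -62, 10, 0],
    [50, -92, -78, 20, 0],
    [50, -111, -93, 30, 0],
    [50, -129, -109, 37, 0],
    [50, -129, -109, 37, 0],
    [50, -129, -109, 37, 0],
  ],
)

```text
time: 7.03
ee_pos: [573.1, 54.0, 148.9]
tcp_rot: [-179.9, -0.0, 169.9]
contact_force: [-0.2, 0.1, -1.2]
width: 55.1
grip_force: 63.8
```

```bash
python3 -c "
from h import *
gm(-115,88,90,180)
s=cam('side');t=cam('top')
c=np.zeros((500,800,3),np.uint8); c[:400,:400]=crop(s,215,165,100,100,4); c[:400,400:]=crop(t,255,130,100,100,4)
cv2.imwrite('pics/g4.png',c)"
```

```text
meter-frame now [-130.1   86.4  148.9]
t 7.0 p [573.1  54.  148.9] rpy [-179.9   -0.   169.9] F [-0.2  0.1 -1.2] w 55.1 q7 65.0
shift [-15.1   1.7  58.9] turn -0.005
```

View pics/g4.png

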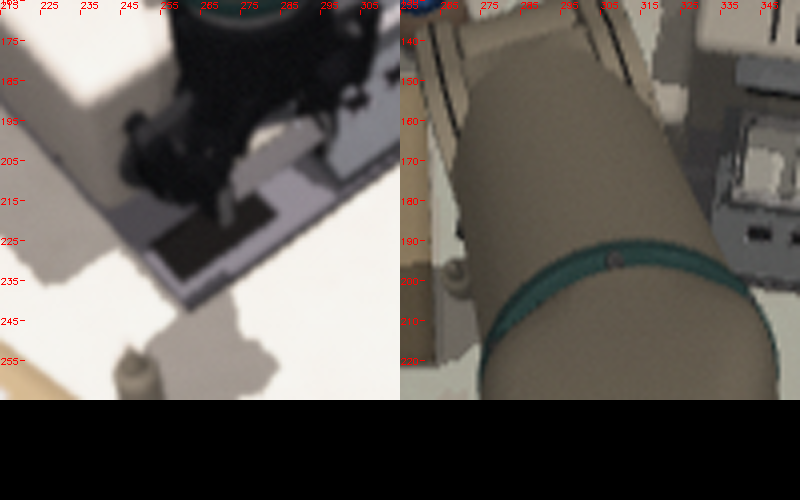

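Request:
servo_tool(
  increments=[
    [50, -4, 0, 15, 0],
    [50, -8, 1, 30, 0],
    [50, -12, 2, 45, 0],
    [50, -15, 2, 58, 0],
    [50, -15, 2, 63, 0],
    [50, -15, 2, 67, 0],
    [50, -15, 2, 69, 0],
    [50, -15, 2, 69, 0],
  ],
)

```text
time: 7.8
ee_pos: [587.8, 55.7, 80.4]
tcp_rot: [-180.0, -0.0, 170.2]
contact_force: [-0.3, 0.3, -0.6]
width: 55.1
grip_force: 63.8
```

Request:
servo_tool(
  increments=[
    [50, 0, 0, 1, 0],
    [50, 0, 0, 2, 0],
    [50, 0, 0, 3, 0],
    [50, 0, 0, 4, 0],
    [50, 0, 0, 4, 0],
  ],
)

```text
time: 8.22
ee_pos: [588.0, 55.3, 76.3]
tcp_rot: [-180.0, -0.0, 170.2]
contact_force: [-0.7, 0.9, -1.9]
width: 55.0
grip_force: 63.8
```

Request:
servo_tool(
  increments=[
    [50, 0, 0, 1, 0],
    [50, 0, 0, 2, 0],
    [50, 0, 0, 3, 0],
    [50, 0, 0, 4, 0],
    [50, 0, 0, 4, 0],
  ],
)

```text
time: 8.63
ee_pos: [587.9, 55.4, 72.0]
tcp_rot: [-180.0, -0.0, 170.2]
contact_force: [-0.6, 0.9, -0.9]
width: 55.1
grip_force: 63.8
```

Request:
servo_tool(
  increments=[
    [50, 0, -1, 1, 0],
    [50, 0, -2, 2, 0],
    [50, 0, -2, 3, 0],
    [50, 0, -2, 4, 0],
    [50, 0, -2, 4, 0],
  ],
)

```text
time: 9.05
ee_pos: [587.5, 53.4, 68.0]
tcp_rot: [-180.0, -0.0, 170.2]
contact_force: [0.2, -0.9, -0.5]
width: 54.9
grip_force: 63.8
```

Request:
servo_tool(
  increments=[
    [50, 0, 0, 1, 0],
    [50, 0, 0, 2, 0],
    [50, 0, 0, 3, 0],
    [50, 0, 0, 3, 0],
  ],
)

```text
time: 9.38
ee_pos: [587.7, 53.5, 65.7]
tcp_rot: [180.0, 0.0, 170.2]
contact_force: [-0.8, -0.4, 2.7]
width: 55.4
grip_force: 64.6
```

Request:
servo_tool(
  increments=[
    [50, 0, 0, -3, 0],
    [50, -5, 0, -3, 0],
    [50, -10, 0, -3, 0],
    [50, -15, 0, -3, 0],
    [50, -20, 0, -3, 0],
    [50, -23, 0, -3, 0],
    [50, -23, 0, -3, 0],
  ],
)

```text
time: 9.97
ee_pos: [610.3, 49.3, 67.7]
tcp_rot: [-180.0, -0.1, 170.1]
contact_force: [-0.4, 0.1, -2.1]
width: 55.0
grip_force: 63.8
```

```bash
python3 -c "
from h import *
gm(-73,88,71.5,180)"
```

```text
meter-frame now [-92.6  88.1  67.7]
t 10.0 p [610.3  49.3  67.7] rpy [-1.800e+02 -1.000e-01  1.701e+02] F [-0.4  0.1 -2.1] w 55.0 q7 65.0
shift [-19.6  -0.1  -3.8] turn -0.001
```

Request:
servo_tool(
  increments=[
    [50, -3, 0, -1, 0],
    [50, -6, 0, -1.5, 0],
    [50, -9, 0, -2, 0],
    [50, -12, 0, -3, 0],
    [50, -12, 0, -3, 0],
  ],
)

```text
time: 10.38
ee_pos: [615.4, 48.1, 68.9]
tcp_rot: [-179.8, -0.8, 170.2]
contact_force: [-8.8, 1.7, -5.3]
width: 54.9
grip_force: 64.3
```

Request:
servo_tool(
  increments=[
    [50, -2, 0, -0.5, 0],
    [50, -4, 0, -1, 0],
    [50, -6, 0, -1, 0],
    [50, -8, 0, -1.5, 0],
    [50, -8, 0, -1.5, 0],
  ],
)

```text
time: 10.8
ee_pos: [622.2, 46.6, 70.5]
tcp_rot: [-179.8, -1.0, 170.2]
contact_force: [-12.6, 0.9, -0.6]
width: 55.1
grip_force: 65.1
```

```bash
python3 -c "
from h import *
gm(-59,88,75,180)"
```

```text
meter-frame now [-80.4  87.5  70.5]
t 10.8 p [622.2  46.6  70.5] rpy [-179.8   -1.   170.2] F [-12.6   0.9  -0.6] w 55.1 q7 66.0
shift [-21.4   0.5  -4.5] turn -0.0
```

Request:
servo_tool(
  increments=[
    [50, -2, 0, -0.5, 0],
    [50, -4, 0, -1, 0],
    [50, -6, 0, -1.5, 0],
    [50, -8, 0, -2, 0],
    [50, -8, 0, -2, 0],
  ],
)

```text
time: 11.22
ee_pos: [630.8, 45.0, 72.7]
tcp_rot: [-179.8, -0.9, 170.2]
contact_force: [-10.0, 1.1, 0.3]
width: 54.9
grip_force: 65.2
```

Request:
servo_tool(
  increments=[
    [50, -2, 0, -0.5, 0],
    [50, -4, 0, -1, 0],
    [50, -6, 0, -1.5, 0],
    [50, -6, 0, -1.5, 0],
  ],
)

```text
time: 11.55
ee_pos: [637.0, 44.0, 74.2]
tcp_rot: [-179.8, -0.8, 170.2]
contact_force: [-10.4, 0.2, -0.6]
width: 55.1
grip_force: 65.4
```

```bash
python3 -c "
from h import *
gm(-59,88,75,180)"
```

```text
meter-frame now [-65.4  87.4  74.2]
t 11.6 p [637.   44.   74.2] rpy [-179.8   -0.8  170.2] F [-10.4   0.2  -0.6] w 55.1 q7 66.0
shift [-6.4  0.6 -0.8] turn -0.0
```

Request:
servo_tool(
  increments=[
    [50, -1, 0, -0.2, 0],
    [50, -2, 0, -0.4, 0],
    [50, -3, 0, -0.5, 0],
    [50, -3, 0, -0.5, 0],
  ],
)

```text
time: 11.88
ee_pos: [638.7, 43.7, 74.4]
tcp_rot: [-179.8, -1.0, 170.2]
contact_force: [-12.7, 0.9, 0.1]
width: 54.7
grip_force: 65.6
```

Request:
servo_tool(
  increments=[
    [50, -1, 0, 0, 0],
    [50, -2, 0, 0, 0],
    [50, -3, 0, 0, 0],
    [50, -3, 0, 0, 0],
  ],
)

```text
time: 12.22
ee_pos: [642.1, 43.2, 74.7]
tcp_rot: [-179.8, -0.9, 170.2]
contact_force: [-12.1, 1.4, 1.4]
width: 55.4
grip_force: 65.9
```

```bash
python3 -c "
from h import *
gm(-59,88,75,180)
s=cam('side')
c=crop(s,215,150,100,100,6)
cv2.imwrite('pics/g5.png',c)"
```

```text
meter-frame now [-60.3  87.5  74.7]
t 12.2 p [642.1  43.2  74.7] rpy [-179.8   -0.9  170.2] F [-12.1   1.4   1.4] w 55.4 q7 67.0
shift [-1.3  0.5 -0.3] turn -0.0
```

View pics/g5.png

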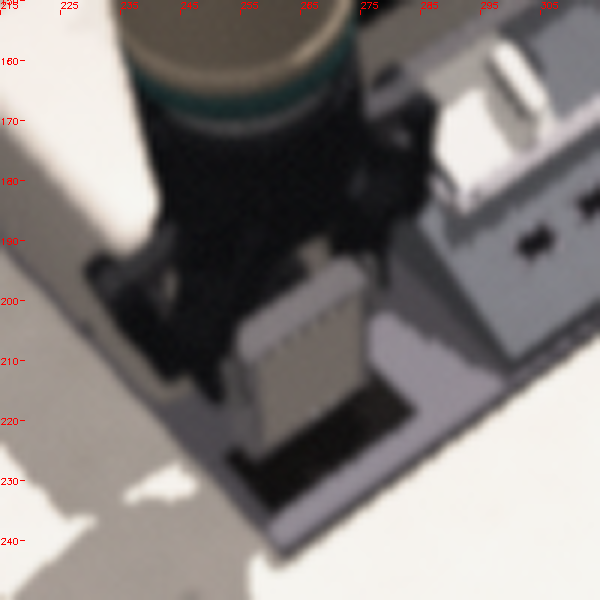

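```bash
cat > chk.py <<'E'
from h import *
s=cam('side')
a=np.radians(-9.8);R=np.array([[np.cos(a),-np.sin(a),0],[np.sin(a),np.cos(a),0],[0,0,1]])
for th in(0,4,8,12):
    t=np.radians(th); out=[]
    for y in(28,-28):
        for h in(80,0):
            # bottom inner corner fixed near port; outer face
            P=np.array([-52-14*np.cos(t)-h*np.sin(t),88+y,13+h*np.cos(t)])
            out.append(((proj(s,R@P+[686.6,-53.3,0])[0]-[215,150])*6).round().tolist())
    print(th,out)
E
python3 chk.py
```

```text
0 [[228.0, 343.0], [250.0, 457.0], [352.0, 258.0], [367.0, 375.0]]
4 [[237.0, 353.0], [250.0, 457.0], [362.0, 268.0], [366.0, 375.0]]
8 [[247.0, 364.0], [250.0, 456.0], [371.0, 279.0], [366.0, 375.0]]
12 [[256.0, 375.0], [249.0, 456.0], [381.0, 290.0], [366.0, 375.0]]
```

Request:
servo_tool(
  increments=[
    [50, -1, 0, 0, 0],
    [50, -2, 0, 0, 0],
    [50, -3, 0, 0, 0],
    [50, -3, 0, 0, 0],
  ],
)

```text
time: 12.65
ee_pos: [645.2, 42.7, 74.8]
tcp_rot: [-179.8, -0.9, 170.2]
contact_force: [-11.7, 1.3, 1.1]
width: 55.4
grip_force: 66.1
```

Request:
servo_tool(
  increments=[
    [50, -1, 0, 0, 0],
    [50, -2, 0, 0, 0],
    [50, -3, 0, 0, 0],
    [50, -3, 0, 0, 0],
  ],
)

```text
time: 12.98
ee_pos: [647.4, 42.3, 74.9]
tcp_rot: [-179.8, -1.0, 170.2]
contact_force: [-14.4, 1.0, 3.3]
width: 55.0
grip_force: 66.4
```

Request:
servo_tool(
  increments=[
    [50, -1, 0, 0, 0],
    [50, -2, 0, 0, 0],
    [50, -3, 0, 0, 0],
    [50, -3, 0, 0, 0],
  ],
)

```text
time: 13.32
ee_pos: [647.5, 42.3, 74.8]
tcp_rot: [-179.7, -1.3, 170.3]
contact_force: [-20.7, 1.9, 8.3]
width: 55.1
grip_force: 66.9
```

```bash
python3 -c "
from h import *
gm(-59,88,75,180)
s=cam('side')
c=crop(s,215,150,100,100,6)
cv2.imwrite('pics/g6.png',c)"
```

```text
meter-frame now [-54.8  87.6  74.8]
t 13.3 p [647.5  42.3  74.8] rpy [-179.7   -1.3  170.3] F [-20.7   1.9   8.3] w 55.1 q7 67.0
shift [ 4.2  0.5 -0.2] turn 0.001
```

View pics/g6.png

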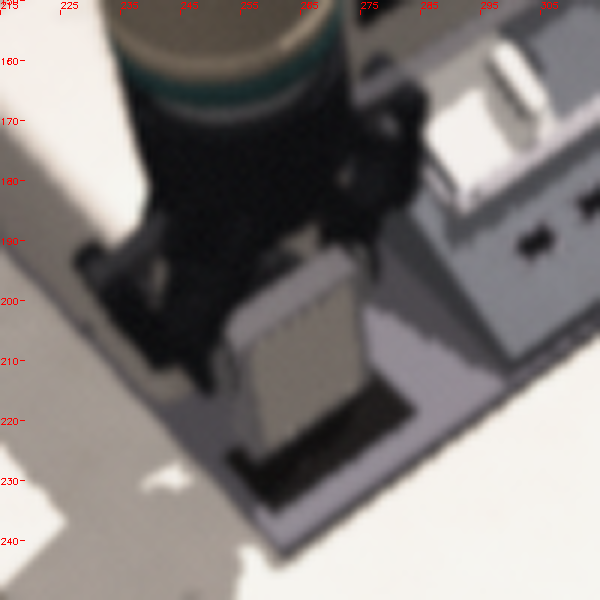

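Request:
servo_tool(
  increments=[
    [50, 2, 0, 0, 0],
    [50, 4, 0, 0, 0],
    [50, 6, 0, 0, 0],
    [50, 8, 0, 0, 0],
    [50, 8, 0, 0, 0],
  ],
)

```text
time: 13.78
ee_pos: [646.8, 42.5, 75.3]
tcp_rot: [-179.9, -0.5, 170.2]
contact_force: [-6.9, 0.5, -3.0]
width: 54.9
grip_force: 65.6
```

```bash
python3 -c "
from h import *
gm(-55,88,75,180)"
```

```text
meter-frame now [-55.5  87.6  75.3]
t 13.8 p [646.8  42.5  75.3] rpy [-179.9   -0.5  170.2] F [-6.9  0.5 -3. ] w 54.9 q7 67.0
shift [-0.5  0.4  0.3] turn -0.0
```

Request:
servo_tool(
  increments=[
    [50, 1, 0, 0.5, 0],
    [50, 1, 0, 1, 0],
    [50, 1, 0, 1.5, 0],
    [50, 1, 0, 1.5, 0],
  ],
)

```text
time: 14.12
ee_pos: [646.7, 42.7, 74.7]
tcp_rot: [-179.9, -0.4, 170.2]
contact_force: [-6.6, 0.0, 0.2]
width: 54.8
grip_force: 65.9
```

Request:
servo_tool(
  increments=[
    [50, 1, 0, 0.5, 0],
    [50, 1, 0, 1, 0],
    [50, 1, 0, 1.5, 0],
    [50, 1, 0, 1.5, 0],
  ],
)

```text
time: 14.45
ee_pos: [646.7, 43.0, 73.5]
tcp_rot: [-179.9, -0.3, 170.2]
contact_force: [-5.3, -0.2, -0.6]
width: 55.1
grip_force: 65.9
```

Request:
servo_tool(
  increments=[
    [50, 0, 0, 0.5, 0],
    [50, 0, 0, 1, 0],
    [50, 0, 0, 1.5, 0],
    [50, 0, 0, 1.5, 0],
  ],
)

```text
time: 14.78
ee_pos: [646.7, 43.1, 72.0]
tcp_rot: [-180.0, -0.3, 170.2]
contact_force: [-5.3, 0.2, 0.4]
width: 54.6
grip_force: 65.9
```

Request:
servo_tool(
  increments=[
    [50, 0, 0, 0.5, 0],
    [50, 0, 0, 1, 0],
    [50, 0, 0, 1, 0],
  ],
)

```text
time: 15.03
ee_pos: [646.8, 43.1, 71.9]
tcp_rot: [-180.0, -0.2, 170.2]
contact_force: [-7.8, 0.6, 6.3]
width: 55.0
grip_force: 66.9
```

Request:
servo_tool(
  increments=[
    [50, 2, 0, -0.5, 0],
    [50, 3, 0, -1, 0],
    [50, 3, 0, -1, 0],
    [64, 3, 0, -1, 0],
    [68, 3, 0, -1, 0],
    [70, 3, 0, -1, 0],
    [70, 3, 0, -1, 0],
    [70, 3, 0, -1, 0],
  ],
)

```text
time: 15.7
ee_pos: [646.2, 43.3, 72.4]
tcp_rot: [180.0, 0.0, 170.2]
contact_force: [1.1, -0.8, 0.0]
width: 69.7
grip_force: 0.0
```

```bash
python3 -c "
from h import *
gm(-55,88,75,180)
s=cam('side')
c=crop(s,215,150,100,100,6)
cv2.imwrite('pics/g7.png',c)"
```

```text
meter-frame now [-56.3  88.3  72.4]
t 15.7 p [646.2  43.3  72.4] rpy [180.    0.  170.2] F [ 1.1 -0.8  0. ] w 69.7 q7 66.0
shift [-1.3 -0.3 -2.6] turn -0.001
```

Request:
servo_tool(
  increments=[
    [70, 0, 0, -5, 0],
    [70, 0, 0, -12, 0],
    [70, 0, 0, -25, 0],
    [70, 0, 0, -50, 0],
    [70, 0, 0, -80, 0],
    [70, 0, 0, -110, 0],
    [70, 40, -10, -120, 0.1],
    [70, 80, -30, -120, 0.22],
    [70, 115, -50, -120, 0.34],
    [70, 150, -70, -120, 0.46],
  ],
)

```text
time: 16.58
ee_pos: [485.8, 0.3, 194.0]
tcp_rot: [179.9, 0.1, 143.5]
contact_force: [0.1, -0.4, 0.4]
width: 70.1
grip_force: 0.0
```

Request:
servo_tool(
  increments=[
    [70, 0, 0, 0, 0.12],
    [70, 0, 0, 0, 0.24],
    [70, 0, 0, 0, 0.36],
    [70, 0, 0, 0, 0.48],
    [70, 0, 0, 0, 0.6],
    [70, 0, 0, 0, 0.72],
    [70, 0, 0, 0, 0.84],
    [70, 0, 0, 0, 0.96],
    [70, 0, 0, 0, 1.08],
    [70, 0, 0, 0, 1.11],
  ],
)

```text
time: 17.42
ee_pos: [487.5, 0.8, 193.5]
tcp_rot: [179.9, -0.1, 80.0]
contact_force: [-1.6, 0.2, 0.5]
width: 70.1
grip_force: 0.0
```

```bash
python3 - <<'E'
from h import *
gm(-90,-30,150,90)
s=cam('side');t=cam('top');np.save('s1.npy',s['frame']);np.save('t1.npy',t['frame'])
c=np.zeros((600,800,3),np.uint8)
c[:,:420]=crop(s,228,140,84,120,5)[:600,:420]
c[:600,425:800]=crop(t,290,145,75,100,6)[:600,:375] if False else cv2.resize(crop(t,290,135,94,120,5),None,fx=.8,fy=1)[:600,:375]
cv2.imwrite('pics/g8.png',c)
E
```

```text
meter-frame now [-205.4   19.4  193.5]
t 17.4 p [487.5   0.8 193.5] rpy [ 1.799e+02 -1.000e-01  8.000e+01] F [-1.6  0.2  0.5] w 70.1 q7 1.0
shift [-49.  115.5  43.5] turn -0.004
```

View pics/g8.png

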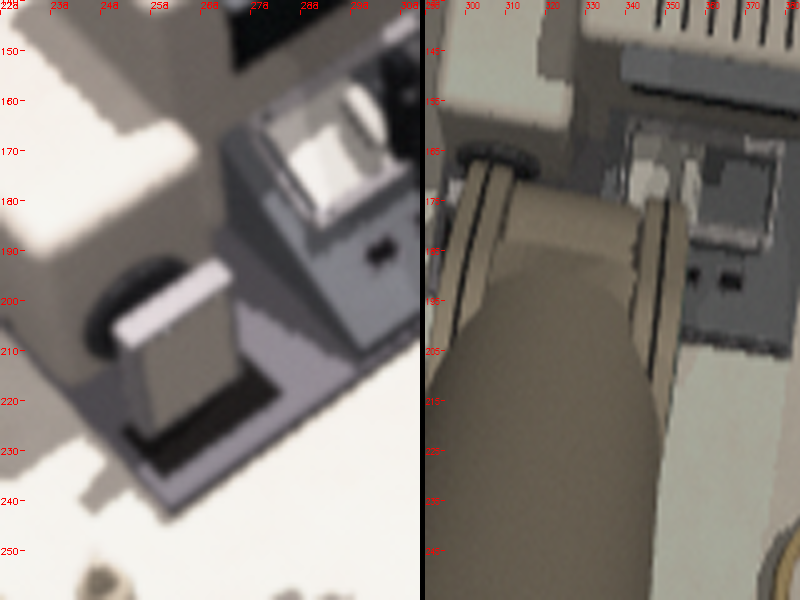

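```bash
python3 - <<'E'
from h import *
gm(-76,-20,125,90)
E
```

```text
meter-frame now [-205.5   19.4  193.1]
t 17.5 p [487.4   0.7 193.1] rpy [179.9  -0.   80.4] F [0.  0.5 0.6] w 70.4 q7 1.0
shift [-39.7 129.4  68.1] turn 0.003
```

Request:
servo_tool(
  increments=[
    [70, -10, 20, 0, 0.003],
    [70, -20, 45, 0, 0.003],
    [70, -30, 70, 5, 0.003],
    [70, -40, 95, 20, 0.003],
    [70, -40, 115, 40, 0.003],
    [70, -40, 129, 60, 0.003],
    [70, -40, 129, 68, 0.003],
    [70, -40, 129, 68, 0.003],
  ],
)

```text
time: 18.18
ee_pos: [600.0, -60.0, 120.1]
tcp_rot: [-179.0, -0.0, 80.2]
contact_force: [-11.1, 0.6, -2.6]
width: 69.8
grip_force: 0.0
```

Request:
servo_tool(
  increments=[
    [70, 0, 0, 4, 0],
    [70, 0, 0, 8, 0],
    [70, 0, 0, 12, 0],
    [70, 0, 0, 15, 0],
    [70, 0, 0, 15, 0],
  ],
)

```text
time: 18.6
ee_pos: [599.6, -59.6, 107.4]
tcp_rot: [-179.1, -0.1, 80.2]
contact_force: [-13.2, 2.4, -1.2]
width: 69.9
grip_force: 0.0
```

Request:
servo_tool(
  increments=[
    [70, 0, 0, 1, 0],
    [70, 0, 0, 2, 0],
    [70, 0, 0, 3, 0],
    [70, 0, 0, 4, 0],
    [70, 0, 0, 4, 0],
  ],
)

```text
time: 19.02
ee_pos: [599.4, -59.6, 104.1]
tcp_rot: [-179.1, -0.1, 80.2]
contact_force: [-17.6, 2.5, 5.4]
width: 70.0
grip_force: 0.0
```

```bash
python3 - <<'E'
from h import *
gm(-76,-20,105,90)
E
```

```text
meter-frame now [-84.9 -21.  104.1]
t 19.0 p [599.4 -59.6 104.1] rpy [-1.791e+02 -1.000e-01  8.020e+01] F [-17.6   2.5   5.4] w 70.0 q7 8.0
shift [ 1.   8.9 -0.9] turn -0.001
```

```bash
python3 - <<'E'
from h import *
s=env.state();print(s["torque"],s["contact_force"],s["q"])
E
```

```text
[ 0.21290325  1.82232768 -0.06970864] [-17.59023914   2.48449168   5.3963312 ] [ -5.4442852   44.04357857  13.96630397 101.10596312 -16.1668965
  37.76659941   7.92742475]
```

Request:
servo_tool(
  increments=[
    [70, 0, 0, -5, 0],
    [70, 0, 0, -10, 0],
    [70, 0, 0, -15, 0],
    [70, 0, 0, -18, 0],
  ],
)

```text
time: 19.35
ee_pos: [600.3, -59.5, 121.4]
tcp_rot: [-179.1, -0.1, 80.2]
contact_force: [-11.1, 2.2, -4.3]
width: 69.9
grip_force: 0.0
```

```bash
python3 - <<'E'
from h import *
s=env.state();print(s["torque"],s["contact_force"]); gm(-95,-20,120,90)
E
```

```text
[ 0.31799118  1.73969453 -0.06936553] [-11.08933519   2.21414077  -4.29373092]
meter-frame now [-84.  -20.8 121.4]
t 19.4 p [600.3 -59.5 121.4] rpy [-1.791e+02 -1.000e-01  8.020e+01] F [-11.1   2.2  -4.3] w 69.9 q7 8.0
shift [  0.8 -11.    1.4] turn -0.0
```

Request:
servo_tool(
  increments=[
    [70, 0, -4, 0, 0],
    [70, 0, -8, 0, 0],
    [70, 0, -12, 0, 0],
    [70, 0, -12, 6, 0],
    [70, 0, -12, 12, 0],
    [70, 0, -12, 17, 0],
    [70, 0, -12, 17, 0],
  ],
)

```text
time: 19.93
ee_pos: [595.0, -58.8, 104.9]
tcp_rot: [-179.9, 0.0, 80.0]
contact_force: [0.1, 0.4, 0.6]
width: 70.2
grip_force: 0.0
```

Request:
servo_tool(
  increments=[
    [70, 0, 0, 1, 0],
    [70, 0, 0, 2, 0],
    [70, 0, 0, 3, 0],
    [70, 0, 0, 4, 0],
    [70, 0, 0, 4, 0],
  ],
)

```text
time: 20.35
ee_pos: [595.5, -58.9, 102.2]
tcp_rot: [-180.0, 0.0, 80.0]
contact_force: [0.4, 0.1, 0.3]
width: 70.1
grip_force: 0.0
```

Request:
servo_tool(
  increments=[
    [70, 0, 0, 1, 0],
    [70, 0, 0, 2, 0],
    [70, 0, 0, 3, 0],
    [70, 0, 0, 3, 0],
  ],
)

```text
time: 20.68
ee_pos: [595.4, -58.9, 99.1]
tcp_rot: [-180.0, -0.0, 80.0]
contact_force: [0.1, 0.6, 0.4]
width: 70.0
grip_force: 0.0
```

```bash
python3 - <<'E'
from h import *
gm(-88,-20,100,90); print(env.state()["torque"])
E
```

```text
meter-frame now [-88.9 -21.   99.1]
t 20.7 p [595.4 -58.9  99.1] rpy [-180.   -0.   80.] F [0.1 0.6 0.4] w 70.0 q7 8.0
shift [ 1.   0.9 -0.9] turn -0.003
[0.0002878  0.03660971 0.02427643]
```

Request:
servo_tool(
  increments=[
    [70, 0, 0, 1, 0],
    [70, 0, 0, 2, 0],
    [70, 0, 0, 3, 0],
    [70, -3, 0, 3, 0],
    [70, -6, 0, 3, 0],
    [70, -9, 0, 3, 0],
    [70, -12, 0, 3, 0],
    [70, -15, 0, 3, 0],
    [70, -18, 0, 3, 0],
    [70, -18, 0, 3, 0],
  ],
)

```text
time: 21.52
ee_pos: [592.2, -77.7, 96.3]
tcp_rot: [-180.0, 0.0, 80.0]
contact_force: [-0.3, 0.2, -0.1]
width: 70.1
grip_force: 0.4
```

Request:
servo_tool(
  increments=[
    [70, -3, 0, 0, 0],
    [70, -6, 0, 0, 0],
    [70, -9, 0, 0, 0],
    [70, -12, 0, 0, 0],
    [70, -12, 0, 0, 0],
  ],
)

```text
time: 21.93
ee_pos: [590.1, -89.6, 96.3]
tcp_rot: [180.0, 0.0, 80.0]
contact_force: [0.7, 0.3, -1.3]
width: 70.3
grip_force: 0.4
```

```bash
python3 - <<'E'
from h import *
gm(-88,-80,96,90); print(env.state()["torque"])
E
```

```text
meter-frame now [-88.9 -52.1  96.3]
t 21.9 p [590.1 -89.6  96.3] rpy [180.   0.  80.] F [ 0.7  0.3 -1.3] w 70.3 q7 11.0
shift [-27.8   1.    0.3] turn -0.004
[0.15251576 0.05509888 0.03606794]
```

Request:
servo_tool(
  increments=[
    [70, -4, 0, 0, 0],
    [70, -8, 0, 0, 0],
    [70, -12, 0, 0, 0],
    [70, -16, 0, 0, 0],
    [70, -20, 0, 0, 0],
    [70, -24, 0, 0, 0],
    [70, -26, 0, 0, 0],
    [70, -28, 0, 0, 0],
    [70, -30, 0, 0, 0],
    [70, -30, 0, 0, 0],
  ],
)

```text
time: 22.77
ee_pos: [586.1, -113.0, 96.2]
tcp_rot: [-180.0, -0.4, 80.3]
contact_force: [2.9, 9.6, -0.2]
width: 69.9
grip_force: 5.1
```

```bash
python3 - <<'E'
from h import *
gm(-88,-88,96,90); print(env.state()["torque"])
E
```

```text
meter-frame now [-88.8 -76.   96.2]
t 22.8 p [ 586.1 -113.    96.2] rpy [-180.    -0.4   80.3] F [ 2.9  9.6 -0.2] w 69.9 q7 13.0
shift [-12.    0.8   0.2] turn 0.001
[ 2.1596167  -0.48088979  0.3640414 ]
```

```bash
python3 - <<'E'
from h import *
t=cam('top');s=cam('side')
a=np.radians(-9.8);c,n=np.cos(a),np.sin(a)
def inm(P): d=P-np.r_[686.6,-53.3,0];return np.array([c*d[0]+n*d[1],-n*d[0]+c*d[1],d[2]]).round(1)
T=lambda u,v:(285+u/5,100+v/5)
S=lambda u,v:(200+u/3.733,80+v/3.733)
for nm,uv in [("hood L",(270,255)),("hood R",(525,287)),("tower L",(225,210)),("tower R",(555,248)),("hoodband top L",(270,222))]:
    print(nm,inm(onz(t,T(*uv),190)))
for nm,uv in [("tower top front L",(218,230)),("hood front L low",(275,237)),("hood front R low",(440,120)),("hood back L",(258,208)),("hood back R",(440,100))]:
    print("S",nm,inm(onz(s,S(*uv),190)))
for nm,uv in [("key row buttons",(350,450)),("rail front mid",(360,415)),("rail back mid",(380,305))]:
    print(nm,[inm(onz(t,T(*uv),z)).tolist() for z in(60,71,93)])
E
```

```text
hood L [-15.7   8.4 190. ]
hood R [ -14.1 -115.9  190. ]
tower L [  3.8  33.2 190. ]
tower R [   7.5 -128.   190. ]
hoodband top L [  0.9  10.7 190. ]
S tower top front L [  0.7  40.3 190. ]
S hood front L low [-23.9  19.2 190. ]
S hood front R low [ -16.3 -108.3  190. ]
S hood back L [ -1.   13.5 190. ]
S hood back R [  -4.2 -118.8  190. ]
key row buttons [[-76.3, -48.6, 60.0], [-78.8, -48.1, 71.0], [-83.9, -47.1, 93.0]]
rail front mid [[-56.2, -51.5, 60.0], [-59.0, -50.9, 71.0], [-64.4, -49.8, 93.0]]
rail back mid [[6.7, -54.3, 60.0], [3.4, -53.8, 71.0], [-3.3, -52.6, 93.0]]
```

Request:
servo_tool(
  increments=[
    [70, 4, 0, 0, 0],
    [70, 10, -3, -4, 0],
    [75, 20, -3, -8, 0],
    [80, 30, -3, -8, 0],
    [85, 40, -3, -8, 0],
    [85, 48, -3, -8, 0],
    [85, 54, -3, -8, 0],
    [85, 54, -3, -8, 0],
  ],
)

```text
time: 23.53
ee_pos: [591.8, -62.0, 104.1]
tcp_rot: [-180.0, -0.1, 80.2]
contact_force: [1.4, -0.5, -0.1]
width: 84.8
grip_force: 0.0
```

```bash
python3 - <<'E'
from h import *
gm(-92,-27,96,90); print(env.state()["torque"])
E
```

```text
meter-frame now [-91.9 -24.7 104.1]
t 23.5 p [591.8 -62.  104.1] rpy [-1.80e+02 -1.00e-01  8.02e+01] F [ 1.4 -0.5 -0.1] w 84.8 q7 8.0
shift [-2.3 -0.1  8.1] turn -0.0
[-0.01754871 -0.04649138  0.00491477]
```

Feel down for the front rail / key edge.

Request:
servo_tool(
  increments=[
    [85, -2, 0, 2, 0],
    [85, -2, 0, 4, 0],
    [85, -2, 0, 6, 0],
    [85, -2, 0, 8, 0],
    [85, -2, 0, 8, 0],
  ],
)

```text
time: 23.95
ee_pos: [590.8, -66.8, 95.7]
tcp_rot: [-179.9, 0.0, 80.0]
contact_force: [-0.4, -0.1, 0.3]
width: 84.5
grip_force: 0.0
```

Request:
servo_tool(
  increments=[
    [85, 0, 0, 1, 0],
    [85, 0, 0, 2, 0],
    [85, 0, 0, 3, 0],
    [85, 0, 0, 4, 0],
    [85, 0, 0, 4, 0],
  ],
)

```text
time: 24.37
ee_pos: [591.1, -66.2, 92.1]
tcp_rot: [-180.0, -0.0, 80.0]
contact_force: [0.5, -0.2, -0.1]
width: 85.1
grip_force: 0.0
```

Request:
servo_tool(
  increments=[
    [85, 0, 0, 1, 0],
    [85, 0, 0, 2, 0],
    [85, 0, 0, 3, 0],
    [85, 0, 0, 3, 0],
  ],
)

```text
time: 24.7
ee_pos: [591.0, -66.2, 89.1]
tcp_rot: [-180.0, -0.0, 80.0]
contact_force: [0.0, -0.4, -0.1]
width: 85.1
grip_force: 0.0
```

```bash
python3 - <<'E'
from h import *
gm(-92,-27,85,90); print(env.state()["torque"])
E
```

```text
meter-frame now [-92.  -29.   89.1]
t 24.7 p [591.  -66.2  89.1] rpy [-180.   -0.   80.] F [ 0.  -0.4 -0.1] w 85.1 q7 9.0
shift [ 2.  -0.1  4.1] turn -0.003
[-0.00105246 -0.01390424  0.02217879]
```

Request:
servo_tool(
  increments=[
    [85, 0, 0, 1, 0],
    [85, 0, 0, 2, 0],
    [85, 0, 0, 3, 0],
    [85, 0, 0, 4, 0],
    [85, 0, 0, 4, 0],
  ],
)

```text
time: 25.12
ee_pos: [591.1, -66.2, 85.1]
tcp_rot: [-180.0, 0.0, 80.0]
contact_force: [-0.1, 0.3, 0.6]
width: 85.2
grip_force: 0.0
```

Request:
servo_tool(
  increments=[
    [85, 0, 0, 1, 0],
    [85, 0, 0, 2, 0],
    [85, 0, 0, 3, 0],
    [85, 0, 0, 3, 0],
  ],
)

```text
time: 25.45
ee_pos: [591.1, -66.2, 82.1]
tcp_rot: [-180.0, -0.0, 80.0]
contact_force: [0.0, 0.4, -0.2]
width: 85.4
grip_force: 0.0
```

```bash
python3 - <<'E'
from h import *
gm(-92,-27,80,90); print(env.state()["torque"])
E
```

```text
meter-frame now [-91.9 -29.   82.1]
t 25.4 p [591.1 -66.2  82.1] rpy [-180.   -0.   80.] F [ 0.   0.4 -0.2] w 85.4 q7 9.0
shift [ 2.  -0.1  2.1] turn -0.003
[ 0.01178444 -0.05461175 -0.02104196]
```

Request:
servo_tool(
  increments=[
    [85, 2, 1.5, 0, 0],
    [85, 2, 3, 0, 0],
    [85, 2, 4, 0, 0],
    [85, 2, 5, 0, 0],
    [85, 2, 5, 0, 0],
  ],
)

```text
time: 25.87
ee_pos: [596.8, -65.3, 82.3]
tcp_rot: [180.0, 0.0, 80.0]
contact_force: [-0.0, 0.4, -1.4]
width: 84.7
grip_force: 0.0
```

Request:
servo_tool(
  increments=[
    [85, 0, 1, 0, 0],
    [85, 0, 2, 0, 0],
    [85, 0, 3, 0, 0],
    [85, 0, 4, 0, 0],
    [85, 0, 4, 0, 0],
  ],
)

```text
time: 26.28
ee_pos: [600.7, -65.9, 82.3]
tcp_rot: [180.0, -0.0, 80.0]
contact_force: [0.1, 0.2, -0.0]
width: 85.3
grip_force: 0.0
```

```bash
python3 - <<'E'
from h import *
gm(-82,-27,82,90); print(env.state()["torque"])
E
```

```text
meter-frame now [-82.5 -27.1  82.3]
t 26.3 p [600.7 -65.9  82.3] rpy [180.  -0.  80.] F [ 0.1  0.2 -0. ] w 85.3 q7 9.0
shift [0.1 0.5 0.3] turn -0.003
[ 0.00895642  0.01936781 -0.01956656]
```

Request:
servo_tool(
  increments=[
    [85, 0, 0, 1, 0],
    [85, 0, 0, 2, 0],
    [85, 0, 0, 3, 0],
    [85, 0, 0, 3, 0],
  ],
)

```text
time: 26.62
ee_pos: [600.2, -65.8, 79.0]
tcp_rot: [-180.0, -0.0, 80.0]
contact_force: [-0.6, -0.8, -0.5]
width: 84.8
grip_force: 0.0
```

Request:
servo_tool(
  increments=[
    [85, 0, 0, 1, 0],
    [85, 0, 0, 2, 0],
    [85, 0, 0, 3, 0],
    [85, 0, 0, 3, 0],
  ],
)

```text
time: 26.95
ee_pos: [600.3, -65.8, 76.0]
tcp_rot: [-180.0, 0.0, 80.0]
contact_force: [-0.4, 0.7, -0.1]
width: 85.2
grip_force: 0.0
```

```bash
python3 - <<'E'
from h import *
gm(-82,-27,82,90); print(env.state()["torque"])
E
```

```text
meter-frame now [-82.9 -27.   76. ]
t 26.9 p [600.3 -65.8  76. ] rpy [-180.    0.   80.] F [-0.4  0.7 -0.1] w 85.2 q7 9.0
shift [ 0.   0.9 -6. ] turn -0.003
[-0.0221722  -0.03759957  0.00177083]
```

Continue down.

Request:
servo_tool(
  increments=[
    [85, 0, 0, 1, 0],
    [85, 0, 0, 2, 0],
    [85, 0, 0, 3, 0],
    [85, 0, 0, 3, 0],
  ],
)

```text
time: 27.28
ee_pos: [601.1, -66.0, 73.6]
tcp_rot: [179.9, -0.0, 80.0]
contact_force: [0.1, 0.3, 4.2]
width: 85.2
grip_force: 1.6
```

Request:
servo_tool(
  increments=[
    [85, 0, 0, 1, 0],
    [85, 0, 0, 2, 0],
    [85, 0, 0, 3, 0],
    [85, 0, 0, 3, 0],
  ],
)

```text
time: 27.62
ee_pos: [601.0, -66.0, 70.6]
tcp_rot: [179.9, -0.0, 80.0]
contact_force: [0.7, 0.8, 6.5]
width: 85.0
grip_force: 2.5
```

```bash
python3 - <<'E'
from h import *
gm(-82,-27,82,90); print(env.state()["torque"])
E
```

```text
meter-frame now [-82.2 -27.1  70.6]
t 27.6 p [601.  -66.   70.6] rpy [179.9  -0.   80. ] F [0.7 0.8 6.5] w 85.0 q7 9.0
shift [  0.1   0.2 -11.4] turn -0.003
[-0.01123535 -0.30199006 -0.01961284]
```

Request:
servo_tool(
  increments=[
    [85, 0, 0, 1, 0],
    [85, 0, 0, 2, 0],
    [85, 0, 0, 3, 0],
    [85, 0, 0, 4, 0],
    [85, 0, 0, 4, 0],
    [85, 0, 0, 4, 0],
  ],
)

```text
time: 28.12
ee_pos: [601.7, -66.1, 69.1]
tcp_rot: [179.8, -0.0, 80.0]
contact_force: [-4.5, 0.6, 23.1]
width: 84.9
grip_force: 10.8
```

```bash
python3 - <<'E'
from h import *
gm(-82,-27,82,90); print(env.state()["torque"])
E
```

```text
meter-frame now [-81.5 -27.1  69.1]
t 28.1 p [601.7 -66.1  69.1] rpy [179.8  -0.   80. ] F [-4.5  0.6 23.1] w 84.9 q7 9.0
shift [  0.1  -0.5 -12.9] turn -0.003
[ 0.09615325 -0.01976041  0.03157912]
```

Request:
servo_tool(
  increments=[
    [85, 0, 0, -4, 0],
    [85, 0, 0, -9, 0],
    [85, 0, 0, -15, 0],
    [85, 0, 0, -18, 0],
    [85, 0, -5, -18, 0],
    [85, 0, -10, -18, 0],
    [85, 0, -15, -18, 0],
    [85, 0, -20, -20, 0],
    [85, 0, -20, -30, 0],
    [85, 0, -20, -50, 0],
  ],
)

```text
time: 28.95
ee_pos: [578.6, -62.1, 115.1]
tcp_rot: [-179.7, 0.0, 80.0]
contact_force: [0.3, -0.2, 0.3]
width: 85.1
grip_force: 0.0
```

Request:
servo_tool(
  increments=[
    [80, 0, 0, -15, 0],
    [75, -20, 0, -20, 0],
    [70, -45, 0, -20, 0],
    [70, -70, 0, -20, 0],
    [70, -92, 0, -20, 0],
    [70, -92, 0, -20, 0],
  ],
)

```text
time: 29.45
ee_pos: [563.5, -159.8, 137.5]
tcp_rot: [179.9, 0.3, 79.6]
contact_force: [0.2, -0.4, 0.2]
width: 70.0
grip_force: 0.0
```

```bash
python3 - <<'E'
from h import *
gm(-89,-119,96,90); print(env.state()["torque"])
E
```

```text
meter-frame now [-103.1 -125.9  137.5]
t 29.4 p [ 563.5 -159.8  137.5] rpy [179.9   0.3  79.6] F [ 0.2 -0.4  0.2] w 70.0 q7 16.0
shift [ 7.  14.1 41.5] turn -0.01
[-0.06537814  0.00084223  0.02597683]
```

Request:
servo_tool(
  increments=[
    [70, 4, 5, 10, 0],
    [70, 4, 10, 20, 0],
    [70, 4, 14, 30, 0],
    [70, 4, 14, 37, 0],
    [70, 4, 14, 41, 0],
    [70, 4, 14, 41, 0],
  ],
)

```text
time: 29.95
ee_pos: [578.3, -150.5, 93.6]
tcp_rot: [-179.8, -0.0, 80.1]
contact_force: [0.5, -0.2, 0.0]
width: 70.1
grip_force: 0.0
```

```bash
python3 - <<'E'
from h import *
gm(-89,-60,96,90); print(env.state()["torque"])
E
```

```text
meter-frame now [ -90.1 -114.3   93.6]
t 29.9 p [ 578.3 -150.5   93.6] rpy [-179.8   -0.    80.1] F [ 0.5 -0.2  0. ] w 70.1 q7 16.0
shift [54.3  1.  -2.4] turn -0.002
[0.01461165 0.02635318 0.10676917]
```

Request:
servo_tool(
  increments=[
    [70, 4, 1, -2, 0],
    [70, 8, 1, -2, 0],
    [70, 13, 1, -2, 0],
    [70, 18, 1, -2, 0],
    [70, 23, 1, -2, 0],
    [70, 28, 1, -2, 0],
    [70, 33, 1, -2, 0],
    [70, 38, 1, -2, 0],
    [70, 43, 1, -2, 0],
    [70, 43, 1, -2, 0],
  ],
)

```text
time: 30.78
ee_pos: [588.2, -107.5, 97.4]
tcp_rot: [180.0, -0.1, 80.1]
contact_force: [-1.2, 0.8, 2.2]
width: 70.0
grip_force: 0.7
```

Request:
servo_tool(
  increments=[
    [70, 3, 0, 0, 0],
    [70, 6, 0, 0, 0],
    [70, 9, 0, 0, 0],
    [70, 12, 0, 0, 0],
    [70, 15, 0, 0, 0],
    [70, 15, 0, 0, 0],
  ],
)

```text
time: 31.28
ee_pos: [590.4, -93.6, 97.2]
tcp_rot: [-180.0, -0.0, 80.1]
contact_force: [0.2, -0.4, 1.4]
width: 70.1
grip_force: 0.7
```

```bash
python3 - <<'E'
from h import *
gm(-89,-52,96,90); print(env.state()["torque"])
E
```

```text
meter-frame now [-87.9 -56.   97.2]
t 31.3 p [590.4 -93.6  97.2] rpy [-180.    -0.    80.1] F [ 0.2 -0.4  1.4] w 70.1 q7 11.0
shift [ 4.  -1.1  1.2] turn -0.002
[-0.16003071 -0.0400675  -0.00282011]
```

Request:
servo_tool(
  increments=[
    [70, 2, 0, 0, 0],
    [70, 4, 0, 0, 0],
    [70, 6, 0, 0, 0],
    [70, 6, 0, 0, 0],
  ],
)

```text
time: 31.62
ee_pos: [590.8, -90.6, 97.4]
tcp_rot: [-180.0, 0.1, 79.9]
contact_force: [-1.1, -5.5, 2.0]
width: 69.8
grip_force: 2.6
```

```bash
python3 - <<'E'
from h import *
gm(-89,-52,96,90); print(env.state()["torque"])
E
```

```text
meter-frame now [-88.1 -53.1  97.4]
t 31.6 p [590.8 -90.6  97.4] rpy [-1.80e+02  1.00e-01  7.99e+01] F [-1.1 -5.5  2. ] w 69.8 q7 11.0
shift [ 1.1 -0.9  1.4] turn -0.005
[-0.97257998  0.21418535 -0.18736482]
```

Request:
servo_tool(
  increments=[
    [70, 2, 0, 0, 0],
    [70, 4, 0, 0, 0],
    [70, 4, 0, 0, 0],
  ],
)

```text
time: 31.87
ee_pos: [590.7, -89.5, 97.6]
tcp_rot: [-180.0, 0.3, 79.8]
contact_force: [-3.7, -9.6, 5.0]
width: 70.1
grip_force: 5.1
```

Request:
servo_tool(
  increments=[
    [70, -5, 0, 0, 0],
    [70, -12, 0, 0, 0],
    [70, -16, -4, -10, 0],
    [70, -16, -15, -30, 0],
    [70, -16, -40, -60, 0],
    [70, -16, -75, -90, 0],
    [70, -16, -110, -110, 0],
    [70, -16, -140, -110, 0],
    [70, -16, -170, -110, 0],
    [70, -16, -170, -110, 0],
  ],
)

```text
time: 32.7
ee_pos: [414.3, -69.1, 207.7]
tcp_rot: [-179.6, -0.1, 80.1]
contact_force: [-0.1, 0.2, -0.1]
width: 69.9
grip_force: 0.0
```

```bash
python3 - <<'E'
from h import *
gm(-89,-52,96,90)
s=cam('side');t=cam('top')
g0=np.load('s1.npy').astype(int); d=np.abs(s['frame'].astype(int)-g0).max(2)
print("tile region diff",d[190:235,245:282].max(),d[190:235,245:282].mean())
import cv2
o=cv2.imread('pics/side0.png').astype(int); e=np.abs(s['frame'].astype(int)-o).max(2)
print("panel/fin diff vs start (side)",e[150:190,275:325].mean(),e[150:190,275:325].max())
o=cv2.imread('pics/top0.png').astype(int); e=np.abs(t['frame'].astype(int)-o).max(2)
print("panel/fin diff vs start (top)",e[160:185,338:382].mean(),e[160:185,338:382].max())
c=np.zeros((400,800,3),np.uint8); c[:,:400]=crop(s,235,140,100,100,4); c[:,400:]=crop(t,290,120,100,100,4); cv2.imwrite('pics/end.png',c)
# fin column profile in a row, start vs now
for n,f,g in (("top",t['frame'],cv2.imread('pics/top0.png')),):
    print(g[172,338:382].max(1).tolist());print(f[172,338:382].max(1).tolist())
E
```

```text
meter-frame now [-265.7  -61.9  207.7]
t 32.7 p [414.3 -69.1 207.7] rpy [-1.796e+02 -1.000e-01  8.010e+01] F [-0.1  0.2 -0.1] w 69.9 q7 9.0
shift [ 10.4 176.6 111.7] turn -0.003
tile region diff 5 1.3213213213213213
panel/fin diff vs start (side) 6.2995 70
panel/fin diff vs start (top) 7.997272727272727 103
[57, 87, 54, 152, 155, 152, 153, 153, 155, 153, 154, 152, 126, 102, 96, 79, 131, 152, 154, 120, 119, 79, 70, 69, 71, 71, 79, 79, 79, 80, 79, 78, 78, 77, 77, 78, 78, 79, 55, 91, 83, 78, 80, 79]
[62, 73, 149, 161, 164, 162, 163, 163, 161, 162, 161, 161, 110, 107, 96, 115, 160, 161, 131, 130, 76, 84, 75, 73, 75, 75, 85, 84, 82, 84, 81, 81, 83, 81, 82, 83, 83, 83, 57, 98, 88, 83, 85, 85]
```

```bash
python3 -c "
from station import env
print(env.close_job())"
```

```text
the job is handed in; nothing more can be done
None
```

I carried out all the steps and handed the job in at about 33 s. The tile stands upright and released at the port, the cover was slid to its right stop, the key was pressed down to its stop, and the cover is closed again. The cover and key ends of travel were judged by force, and camera images confirmed that the tile had not moved and the cover was closed. No verdict came back from the judging.

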